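Level the casting board with its screw foot and hold it for locking

TASK

The plywood casting board has to stand level, but its screw foot was wound back for carrying, so the end with the knob sits low. Lay the spirit level flat along the middle of the board and let go of it, then turn the knob of the screw foot until the bubble stands between the two lines. Finish still gripping the knob and pressing it down with about a kilogram's push, bubble centred, so that I can tighten the lock nut under it; leave the other things where they lie.

Things in the scene. Friction and masses are not known exactly. Their poses are not given: they have to be found in the camera images.
- board: Levelling board, loose on the table: plywood 280 (x) x 110 (y) x 18 mm on a steel plate, 1.4 kg; its top is 46 mm over the table when level. Origin: table level under its centre; x points along it to the knob end. Two fixed feet at x = -112, y = +-36 mm, one screw foot at x = +112, y = 0. At the start the knob end is 1.3 to 3.1 mm low. Free wood for the level: x = -140 to +60 mm.
- board_top (a point): Centre of the board's top face (46 mm above the board's origin).
- knob: Round fluted black knob on the screw foot, 37 mm across, 25 mm high, upright axis through its origin; underside 62, top 87 mm over the table at any setting. Clockwise (from above) lifts that end of the board 8 mm a turn; anticlockwise lowers it. Needs 1 to 2.5 rad clockwise in all; turns with 0.1 N m and stays where left. The lock nut sits between knob and wood.
- knob_grip (a point): Point on the knob's axis at mid height, 75 mm over the table: grip across here.
- foot: Round rubber swivel foot of the screw, 38 mm in diameter, under the board below the knob; it stands on the table. Origin: centre of its underside. It bears 6 to 9.5 N of the board's and the level's weight by itself.
- level: Aluminium spirit level 180 (x) x 24 (y) x 38 mm (z), 0.34 kg, black end caps, lying on its base on the table before the board. Origin: centre of its underside. A 56 mm cut-out in the middle of the top holds the vial; the solid web under it is 24 mm wide, 18 mm high and can be gripped across y.
- vial_mid (a point): Middle of the vial, between its two black lines (which are 17 mm apart), 29 mm over the level's base; its axes are those of the level.
- bubble_mid (a point): Middle of the pale bubble (13 mm long) in the vial. It goes to the higher end along the level's x: 0.75 mm for each milliradian of tilt, up to 16 mm either way, and needs about a second to settle. Centred when its x in the frame of vial_mid is 0 (its z is 2.5 mm).
- tape_measure: Leave alone. Tape measure, 28 x 58 x 52 mm.
- tin_wax: Leave alone. Round tin, 60 mm across, 20 mm high.
- eyelet_jar: Leave alone. Glass jar of eyelets, 45 mm across, 56 mm high.
- spray_bottle: Leave alone. Small capped bottle, 32 mm across, 83 mm high.
- straight_edge: Leave alone. Dark rule, 300 x 30 x 7 mm, at the left edge.
- cedar_box_2: Tallest of four fixed cedar boxes in a white tray at the right of the table: 106 x 196 mm, its top 247 mm over the table; the box nearest the table (right beside it, 0.11 m to its left) is 182 mm high. Depending on where the arm starts it has to pass above them.

How it is judged:
By the outcome, as a careful person would: the job done as asked, in the order asked, and still so for the second after the job is handed in, while the arm keeps its last pose, push and grip.
It also fails if it takes over 67 s, if anything falls off the work surface, if the arm or the gripper's body presses on something with over 40 N, if the wrist force passes 120 N, or if a joint passes its speed limit or range.

ROBOT

A 7-joint arm with a two-finger parallel gripper is mounted at the origin on a cart in front of the work surface, level with it; the furniture and walls round the work are solid. World frame = base frame: x ahead of the robot, y to its left, z up, the work surface at z = 0. Lengths are in m, angles in rad, forces in N, time in s.
With the tool pointing down it reaches from about 0.425 to 0.875 m from the base axis. Payload 4.7 kg.
Tool frame: the origin (TCP) lies between the finger pads; the fingertips stand 22 mm ahead of it and the grasp point (between the pads) lies 3 mm ahead of it; z points along the fingers, y is the line along which they close (so a half turn about z gives the same grasp; the last joint's range is limited). The gripper opens to 87 mm and grips with 3 to 60 N. Pads are 19 mm wide; open, the fingers measure 117 mm over their backs; the gripper's body (75 mm by 190 mm) begins 51 mm behind the grasp point.
Start: joints at [1.227, 0.321, -0.07, 1.45, 0.023, 1.371, -0.057], TCP at [0.228, -0.609, 0.245] pointing down, gripper open.
Joint ranges: [-2.86, 2.86], [-0.3, 2.09], [-1.38, 1.24], [0.06, 2.45], [-1.56, 4.7], [0.09, 2.05], [-2.69, 2.69]. Speed limits (rad/s): [2.57, 2.57, 3.14, 3.14, 3.14, 3.14, 3.14].

INTERFACE

Orientations are given as a rotation vector (axis times angle).
In Python, from bench import ctrl gives the robot as it stands. The module is installed in compiled form; this text tells all that it offers.
- The arm moves only by the tool send_rows, never from a script. Its argument "motion" is a list of rows, each an object with "claw": the opening, from -1 (shut) to 1 (fully open); "slide": the shift along the tool's x, y, z in mm, a list of three; "delta_rot": the turn, a rotation vector about the tool's x, y, z in rad, a list of three. In form: [{"claw": claw, "slide": [x, y, z], "delta_rot": [ax, ay, az]}, ...]. A call has 1 to 5 rows; each row is the pose to reach, as a shift and turn from the pose commanded when the call began, along the tool's axes at that moment; what a row does not reach only later rows make up. A row lasts 1/10 s, in which the tool goes at most 50 mm and 8.59 degrees, less where a joint would pass 70% of its speed; a pose out of reach is approached as far as the arm can. A call with a gripper value outside its range is refused whole. The fingers move at their own pace and stop on an object; "grip_force" is the grip in N (left out, the last holds). Time passes only in rows, so rows that repeat a pose let the fingers close. It gives the time, the measured TCP pose, the force, the opening and the grip force at its end, in the units of the state.
- ctrl.get_state(): the state, without advancing time (a new reading comes with each control period).
- ctrl.get_image(name): name is "side" or "top" or "wrist"; returns a dict with "color" (420x560x3 uint8, blue, green, red), "fx", "fy", "cx", "cy" (pixels), "pose" (4x4, takes a point from camera to world coordinates). Camera axes: x right, y down, z forward; pixel columns grow to the right and rows downward; lengths in m; the calibration is good to about 2 mm. A picture is of the moment at which its call begins. There is no depth.
- ctrl.close_job(): hands the job in; it is judged then, once.
The state is a dict: "time": time; "joint_positions": joint angles; "qd": joint speeds; "joint_torque": joint torques, N m; "position": TCP position; "tool_rot": TCP orientation; "ft_force": force on the tool from outside, world axes, zero at the start; "torque": the same for the moment, N m; "grip_width": opening from 0.0 (shut) to 1.0 (fully open); "grip_force": force on a finger pad.
Only numpy, scipy, OpenCV 4.12 (cv2) and the standard library are available. Lean on these libraries where they do the work, as an engineer would, in place of code of your own. Each camera call takes 0.05 s, during which the arm holds its last target. There are 200 camera calls.

## Working session

There is one attempt and no reset: what is moved stays moved. The work goes in short steps, Python scripts to look and compute and a tool call to move; the robot and the scene stay as the last step left them, time stands still between calls to the robot, and variables do not carry over. Pictures are saved under pics/ and viewed, at most 10 in all, crops included, and the job is handed in when it is done.

Besides the shell and the picture viewer there is one more tool, called as name(argument=value, ...) on one line, values as JSON. send_rows: Moves the arm, as the interface text tells. Its arguments: {"type":"object","properties":{"motion":{"type":"array","items":{"type":"object","properties":{"claw":{"type":"number"},"slide":{"type":"array","items":{"type":"number"}},"delta_rot":{"type":"array","items":{"type":"number"}}}}},"grip_force":{"type":"number"}},"required":["motion"]}

```bash
mkdir -p pics; cat > h.py <<'E'
import numpy as np, cv2
from scipy.spatial.transform import Rotation as R
from bench import ctrl
def snap(n,f):
    im=ctrl.get_image(n); cv2.imwrite(f'pics/{f}.png',im['color'])
    np.savez(f'pics/{f}.npz',pose=im['pose'],K=[im['fx'],im['fy'],im['cx'],im['cy']]); return im
def ray(f,u,v):
    d=np.load(f'pics/{f}.npz'); fx,fy,cx,cy=d['K']; P=np.array(d['pose'])
    return P[:3,3],P[:3,:3]@np.array([(u-cx)/fx,(v-cy)/fy,1])
def atz(f,u,v,z):
    o,r=ray(f,u,v); return o+r*(z-o[2])/r[2]
def proj(f,p):
    d=np.load(f'pics/{f}.npz'); fx,fy,cx,cy=d['K']; P=d['pose']
    q=P[:3,:3].T@(np.array(p)-P[:3,3]); return q[0]/q[2]*fx+cx,q[1]/q[2]*fy+cy
def st():
    s=ctrl.get_state(); Rm=R.from_rotvec(s['tool_rot']).as_matrix()
    print('t',s['time'],'p',np.round(s['position'],4),'F',np.round(s['ft_force'],2),'M',np.round(s['torque'],2),'w',s['grip_width'],'gf',s['grip_force']);print('q',np.round(s['joint_positions'],3));print(np.round(Rm,3))
    return s,Rm
E
python3 - <<'E'
from h import *
st()
for n in('top','side'):
    im=snap(n,n+'0'); print(n,np.round(im['pose'],3),im['fx'],im['cx'],im['cy'])
a=cv2.imread('pics/top0.png');b=cv2.imread('pics/side0.png')
E
```

```text
t 0.0 p [ 0.2274 -0.6084  0.2435] F [ 0.23 -0.06 -0.06] M [ 0.05 -0.02 -0.01] w 1.0003888529329956 gf 0.0
q [ 1.227  0.322 -0.07   1.452  0.023  1.371 -0.057]
[[ 0.937  0.35  -0.001]
 [ 0.35  -0.937  0.002]
 [-0.    -0.002 -1.   ]]
top [[-0.011 -0.994  0.113  0.436]
 [-1.     0.012  0.005 -0.111]
 [-0.006 -0.113 -0.994  1.167]
 [ 0.     0.     0.     1.   ]] 471.0638865537852 277.5674134922557 207.4183363133222
side [[-9.420e-01 -1.290e-01  3.100e-01  1.640e-01]
 [-3.360e-01  3.650e-01 -8.680e-01  1.013e+00]
 [-1.000e-03 -9.220e-01 -3.870e-01  5.620e-01]
 [ 0.000e+00  0.000e+00  0.000e+00  1.000e+00]] 508.54899163067853 286.6581207632596 211.04340212065142
```

View pics/top0.png

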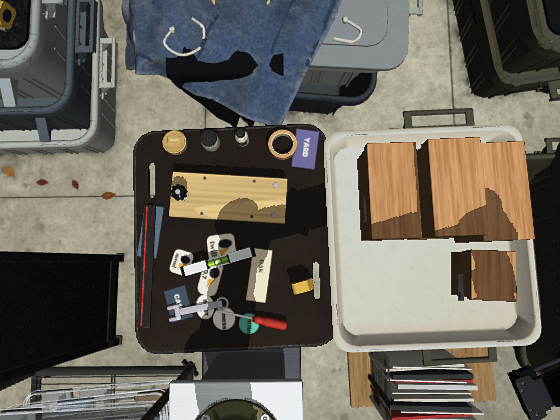

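View pics/side0.png

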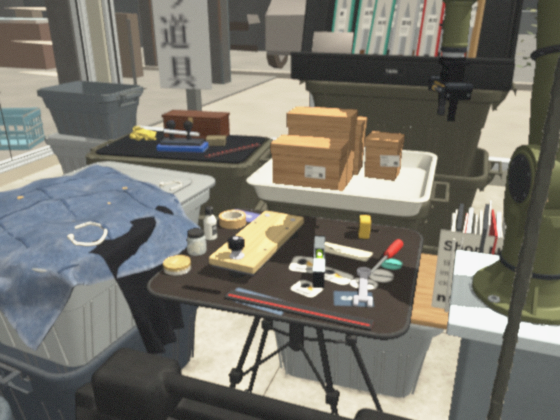

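The top view shows the board, with the knob at its left end near (180,190), the level at about (217,262), and the boxes on the right. I'll enlarge the work area.

```bash
python3 - <<'E'
from h import *
a=cv2.imread('pics/top0.png')[150:290,160:300]
cv2.imwrite('pics/c0.png',cv2.resize(a,None,fx=4.2,fy=4.2,interpolation=cv2.INTER_CUBIC))
for n,uv,z in [('box2',(420,240),.247),('box2',(422,138),.247),('box1',(370,240),.182),('b3',(470,300),.1),('tray',(335,340),.05)]: print(n,atz('top0',*uv,z))
print(proj('top0',(.228,-.609,.245)))
E
```

```text
box2 [ 0.47351379 -0.38252795  0.247     ]
box2 [ 0.67651637 -0.39564444  0.247     ]
box1 [ 0.47732353 -0.29770847  0.182     ]
b3 [ 0.34507798 -0.53097929  0.1       ]
tray [ 0.25313759 -0.23441937  0.05      ]
(np.float64(545.6036089655031), np.float64(368.85089606271276))
```

View pics/c0.png

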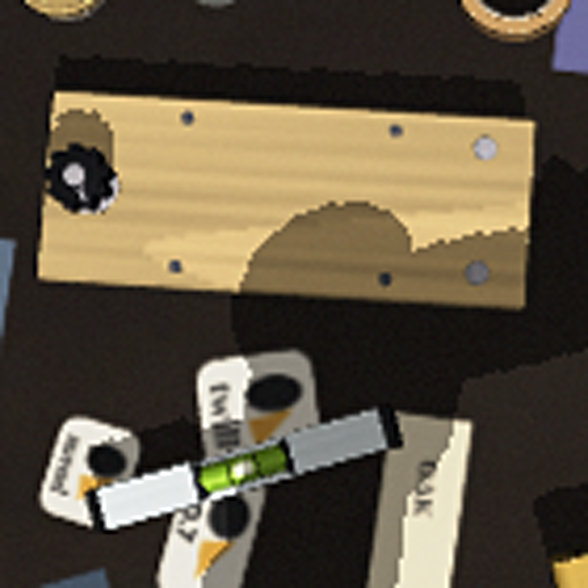

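The enlarged crop shows the board corners at (54,92), (535,122), (524,307) and (38,280). The knob top is at about (80,178), and the level's end corners are at (85,487), (103,530), (401,444) and (389,405).

```bash
python3 - <<'E'
from h import *
f=lambda c,z:atz('top0',c[0]/4.2+160-.4,c[1]/4.2+150-.4,z)
B=[f(c,.045) for c in[(54,92),(535,122),(524,307),(38,280)]]
print(np.round(B,4)); print('len',[np.linalg.norm(B[i]-B[i-1]) for i in range(4)],'c',np.mean(B,0))
x=(B[0]+B[3]-B[1]-B[2]);x/=np.linalg.norm(x);print('bx',x,np.degrees(np.arctan2(x[1],x[0])))
k=f((80,178),.087);print('knob',k,'exp',np.mean(B,0)+x*.112)
L=[f(c,.038) for c in[(85,487),(401-12,405),(401,444),(103,530)]]
print('L',[np.linalg.norm(L[i]-L[i-1]) for i in range(4)],np.mean(L,0))
d=L[0]+L[3]-L[1]-L[2];d/=np.linalg.norm(d);print(d,np.degrees(np.arctan2(d[1],d[0])))
s,Rm=st();print(np.degrees(np.arctan2(Rm[1,0],Rm[0,0])))
E
```

```text
[[ 0.6539  0.1484  0.045 ]
 [ 0.6331 -0.1286  0.045 ]
 [ 0.5266 -0.1209  0.045 ]
 [ 0.5452  0.156   0.045 ]]
len [np.float64(0.10900005613105342), np.float64(0.27772461771752177), np.float64(0.10676204632912013), np.float64(0.27749080915081287)] c [0.58969505 0.01370936 0.045     ]
bx [0.07106257 0.99747186 0.        ] 85.9249801791465
knob [0.59739379 0.12361562 0.087     ] exp [0.59765406 0.1254262  0.045     ]
L [np.float64(0.02642287787126672), np.float64(0.17824277224640164), np.float64(0.02314767420773266), np.float64(0.17512446371828874)] [0.43830012 0.03853889 0.038     ]
[-0.2574366   0.96629519  0.        ] 104.91801323261244
t 0.1 p [ 0.2274 -0.6084  0.2435] F [ 0.41  0.89 -0.17] M [ 0.01  0.01 -0.  ] w 1.000888452941866 gf 0.0
q [ 1.227  0.322 -0.07   1.452  0.023  1.371 -0.057]
[[ 0.937  0.35  -0.001]
 [ 0.35  -0.937  0.002]
 [-0.    -0.002 -1.   ]]
20.498358567606413
```

```bash
cat >> h.py <<'E'
def plan(p,yaw,Rm=None,p0=None):
    "tool x axis at world yaw (deg), z down -> slide mm, rotvec, from the present pose"
    s=ctrl.get_state(); Rc=R.from_rotvec(s['tool_rot']); c=np.cos(np.radians(yaw));k=np.sin(np.radians(yaw))
    T=R.from_matrix([[c,k,0],[k,-c,0],[0,0,-1]])
    print('slide',np.round(Rc.inv().apply(np.array(p)-s['position'])*1e3,1),'rot',np.round((Rc.inv()*T).as_rotvec(),3))
E
python3 - <<'E'
from h import *
plan((.228,-.609,.32),20.5)
plan((.42,-.3,.32),62)
E
```

```text
slide [  0.4   0.6 -76.5] rot [-0.002  0.    -0.   ]
slide [ 288.4 -221.6  -76.1] rot [-0.002 -0.001 -0.724]
```

send_rows(motion=[{"claw": 1,"slide": [0,0,-40],"delta_rot": [0,0,0]},{"claw": 1,"slide": [0,0,-75],"delta_rot": [0,0,0]},{"claw": 1,"slide": [0,0,-75],"delta_rot": [0,0,0]}])

```text
time: 0.4
position: [0.2285, -0.6107, 0.3253]
tool_rot: [3.083, 0.557, 0.003]
ft_force: [-1.2, -0.3, 1.1]
grip_width: 1.001
grip_force: 0.0
```

send_rows(motion=[{"claw": 1,"slide": [39,-30,0],"delta_rot": [0,0,-0.145]},{"claw": 1,"slide": [78,-60,0],"delta_rot": [0,0,-0.29]},{"claw": 1,"slide": [117,-90,0],"delta_rot": [0,0,-0.43]},{"claw": 1,"slide": [156,-120,0],"delta_rot": [0,0,-0.58]},{"claw": 1,"slide": [195,-150,0],"delta_rot": [0,0,-0.72]}])

```text
time: 0.9
position: [0.3582, -0.398, 0.3187]
tool_rot: [-2.691, -1.62, 0.001]
ft_force: [0.1, 0.8, -0.2]
grip_width: 1.0
grip_force: 0.0
```

```bash
python3 - <<'E'
from h import *
st()
plan((.46,-.2,.325),85)
plan((.46,-.2,.325),105)
E
```

```text
t 0.9 p [ 0.3582 -0.398   0.3187] F [ 0.14  0.81 -0.18] M [-0.04 -0.09  0.04] w 1.0004536406033029 gf 0.0
q [ 1.057  0.063 -0.282  1.609  0.018  1.473  0.287]
[[ 0.468  0.884 -0.001]
 [ 0.884 -0.468  0.001]
 [ 0.    -0.001 -1.   ]]
slide [222.6  -2.8  -6.3] rot [-0.001 -0.    -0.4  ]
slide [222.6  -2.8  -6.3] rot [-0.001 -0.    -0.749]
```

send_rows(motion=[{"claw": 1,"slide": [45,0,0],"delta_rot": [0,0,-0.14]},{"claw": 1,"slide": [90,0,0],"delta_rot": [0,0,-0.28]},{"claw": 1,"slide": [135,0,0],"delta_rot": [0,0,-0.42]},{"claw": 1,"slide": [180,0,0],"delta_rot": [0,0,-0.56]},{"claw": 1,"slide": [223,0,0],"delta_rot": [0,0,-0.7]}])

```text
time: 1.4
position: [0.4636, -0.2015, 0.3189]
tool_rot: [-1.972, -2.445, 0.001]
ft_force: [0.8, -0.5, 0.1]
grip_width: 0.996
grip_force: 0.0
```

```bash
python3 - <<'E'
from h import *
st()
plan((.438,.0385,.2),105)
E
```

```text
t 1.4 p [ 0.4636 -0.2015  0.3189] F [ 0.78 -0.47  0.1 ] M [-0.02 -0.16 -0.  ] w 0.9962514944109415 gf 0.0
q [ 0.853  0.005 -0.494  1.668  0.002  1.471  0.572]
[[-0.212  0.977 -0.001]
 [ 0.977  0.212  0.   ]
 [ 0.    -0.001 -1.   ]]
slide [240.   25.9 118.9] rot [-0.001 -0.    -0.049]
```

send_rows(motion=[{"claw": 1,"slide": [45,5,20],"delta_rot": [0,0,-0.01]},{"claw": 1,"slide": [90,10,40],"delta_rot": [0,0,-0.02]},{"claw": 1,"slide": [135,15,60],"delta_rot": [0,0,-0.03]},{"claw": 1,"slide": [180,20,80],"delta_rot": [0,0,-0.04]},{"claw": 1,"slide": [222,25,100],"delta_rot": [0,0,-0.05]}])

```text
time: 1.9
position: [0.4411, 0.0207, 0.2182]
tool_rot: [1.917, 2.488, -0.001]
ft_force: [1.2, -0.1, -0.1]
grip_width: 0.996
grip_force: 0.0
```

send_rows(motion=[{"claw": 1,"slide": [18,1,20],"delta_rot": [0,0,0]},{"claw": 1,"slide": [18,1,20],"delta_rot": [0,0,0]}])

```text
time: 2.1
position: [0.4357, 0.0394, 0.1967]
tool_rot: [-1.909, -2.49, 0.005]
ft_force: [0.4, -0.3, 0.0]
grip_width: 1.0
grip_force: 0.0
```

```bash
python3 - <<'E'
from h import *
st()
im=snap('wrist','w0'); print(np.round(im['pose'],3))
plan((.438,.0385,.025),105)
E
```

```text
t 2.1 p [0.4357 0.0394 0.1967] F [ 0.4  -0.3   0.04] M [-0.03 -0.13  0.  ] w 1.0002586200197323 gf 0.0
q [ 0.654 -0.097 -0.753  1.985 -0.071  1.233  0.191]
[[-0.26   0.966 -0.005]
 [ 0.966  0.26   0.   ]
 [ 0.002 -0.005 -1.   ]]
[[ 0.966  0.25   0.071  0.416]
 [ 0.26  -0.924 -0.281  0.118]
 [-0.005  0.29  -0.957  0.337]
 [ 0.     0.     0.     1.   ]]
slide [  1.    1.7 173.1] rot [-0.003 -0.    -0.002]
```

View pics/w0.png

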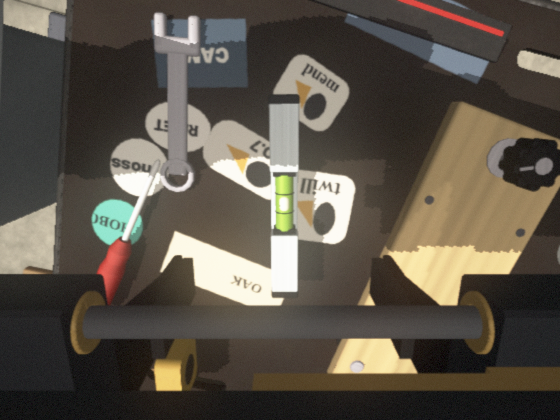

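The wrist view shows the level upright in the image, with its far end corners at (270,97) and (299,97) and its near end at (271,294) and (298,294). Nothing lies near where the fingers will go.

```bash
python3 - <<'E'
from h import *
C=[(270,96),(299,96),(298,295),(271,295)]
P=np.array([atz('w0',*c,.038) for c in C]);m=P.mean(0);d=P[0]+P[1]-P[2]-P[3]
print(P.round(4),m,np.linalg.norm(d)/2,np.linalg.norm(P[0]-P[1]),np.degrees(np.arctan2(d[1],d[0])))
print('vial',atz('w0',284.5,202,.038))
plan((m[0],m[1],.025),105)
K=atz('w0',544,167,.087);print('knobtop',K)
E
```

```text
[[ 0.4035  0.1218  0.038 ]
 [ 0.4254  0.1277  0.038 ]
 [ 0.4723 -0.0407  0.038 ]
 [ 0.4482 -0.0472  0.038 ]] [0.43733642 0.04040775 0.038     ] 0.17479577439392038 0.022750457787354267 105.17924820197337
vial [0.4369554  0.04182037 0.038     ]
slide [  3.    1.6 173.1] rot [-0.003 -0.    -0.002]
knobtop [0.60005904 0.12519715 0.087     ]
```

send_rows(motion=[{"claw": 1,"slide": [3,1.5,45],"delta_rot": [0,0,0]},{"claw": 1,"slide": [3,1.5,90],"delta_rot": [0,0,0]},{"claw": 1,"slide": [3,1.5,130],"delta_rot": [0,0,0]},{"claw": 0.5,"slide": [3,1.5,155],"delta_rot": [0,0,0]},{"claw": 0,"slide": [3,1.5,170],"delta_rot": [0,0,0]}])

```text
time: 2.65
position: [0.4385, 0.0378, 0.0276]
tool_rot: [-1.92, -2.483, 0.003]
ft_force: [0.5, 0.4, -0.0]
grip_width: 0.896
grip_force: 0.0
```

send_rows(motion=[{"claw": 0,"slide": [0,0,2],"delta_rot": [0,0,0]},{"claw": 0,"slide": [0,0,2],"delta_rot": [0,0,0]}])

```text
time: 2.85
position: [0.4398, 0.0387, 0.0278]
tool_rot: [-1.921, -2.486, -0.0]
ft_force: [0.7, -0.1, 0.2]
grip_width: 0.723
grip_force: 0.0
```

```bash
python3 - <<'E'
from h import *
st()
plan((.4373,.0408,.025),105)
E
```

```text
t 2.85 p [0.4398 0.0387 0.0278] F [ 0.67 -0.11  0.15] M [-0.01 -0.09 -0.03] w 0.7229949091107986 gf 0.0
q [ 0.592  0.188 -0.776  2.15   0.173  0.864 -0.033]
[[-0.252  0.968 -0.   ]
 [ 0.968  0.252  0.   ]
 [ 0.    -0.    -1.   ]]
slide [ 2.7 -1.9  2.8] rot [-0.    -0.    -0.007]
```

send_rows(motion=[{"claw": -0.3,"slide": [2.5,-2,2.5],"delta_rot": [0,0,0]},{"claw": -0.7,"slide": [2.5,-2,2.5],"delta_rot": [0,0,0]},{"claw": -1,"slide": [2.5,-2,2.5],"delta_rot": [0,0,0]},{"claw": -1,"slide": [2.5,-2,2.5],"delta_rot": [0,0,0]},{"claw": -1,"slide": [2.5,-2,2.5],"delta_rot": [0,0,0]}], grip_force=30)

```text
time: 3.35
position: [0.4366, 0.0415, 0.0253]
tool_rot: [1.918, 2.488, -0.001]
ft_force: [-0.7, 0.4, 3.9]
grip_width: 0.273
grip_force: 30.0
```

send_rows(motion=[{"claw": -1,"slide": [0,0,0],"delta_rot": [0,0,0]},{"claw": -1,"slide": [0,0,0],"delta_rot": [0,0,0]},{"claw": -1,"slide": [0,0,0],"delta_rot": [0,0,0]},{"claw": -1,"slide": [0,0,0],"delta_rot": [0,0,0]}])

```text
time: 3.75
position: [0.4367, 0.0415, 0.0253]
tool_rot: [1.918, 2.488, -0.001]
ft_force: [-1.6, -0.6, 5.8]
grip_width: 0.269
grip_force: 30.0
```

send_rows(motion=[{"claw": -1,"slide": [0,0,-30],"delta_rot": [0,0,0]},{"claw": -1,"slide": [0,0,-70],"delta_rot": [0,0,0]},{"claw": -1,"slide": [0,0,-105],"delta_rot": [0,0,0]},{"claw": -1,"slide": [0,0,-105],"delta_rot": [0,0,0]}])

```text
time: 4.15
position: [0.4398, 0.0419, 0.1338]
tool_rot: [1.915, 2.481, 0.006]
ft_force: [0.2, 0.6, -2.9]
grip_width: 0.275
grip_force: 30.0
```

```bash
python3 - <<'E'
from h import *
st()
plan((.5867,-.0282,.13),85.9)
E
```

```text
t 4.15 p [0.4398 0.0419 0.1338] F [ 0.19  0.55 -2.89] M [ 0.01 -0.23 -0.02] w 0.274639377555967 gf 29.96379643678665
q [ 0.664 -0.017 -0.804  2.062 -0.011  1.083  0.121]
[[-0.254  0.967  0.008]
 [ 0.967  0.254 -0.001]
 [-0.003  0.008 -1.   ]]
slide [-105.1  124.3    5.1] rot [0.008 0.002 0.328]
```

send_rows(motion=[{"claw": -1,"slide": [-25,30,0],"delta_rot": [0,0,0.08]},{"claw": -1,"slide": [-50,60,0],"delta_rot": [0,0,0.16]},{"claw": -1,"slide": [-75,90,0],"delta_rot": [0,0,0.25]},{"claw": -1,"slide": [-105,124,0],"delta_rot": [0,0,0.33]},{"claw": -1,"slide": [-105,124,0],"delta_rot": [0,0,0.33]}])

```text
time: 4.65
position: [0.5864, -0.0328, 0.1265]
tool_rot: [-2.308, -2.129, -0.001]
ft_force: [-0.4, -0.8, -3.4]
grip_width: 0.273
grip_force: 30.0
```

```bash
python3 - <<'E'
from h import *
st()
snap('wrist','w1'); snap('top','top1')
plan((.5867,-.0282,.13),85.9)
E
```

```text
t 4.65 p [ 0.5864 -0.0328  0.1265] F [-0.4  -0.77 -3.38] M [-0.08 -0.05 -0.01] w 0.27262344947405837 gf 29.96432214975357
q [ 0.6    0.357 -0.703  1.732  0.249  1.145 -0.257]
[[ 0.08   0.997 -0.001]
 [ 0.997 -0.08   0.001]
 [ 0.001 -0.001 -1.   ]]
slide [ 0.6  4.4 -3. ] rot [-0.005 -0.002 -0.002]
```

View pics/w1.png

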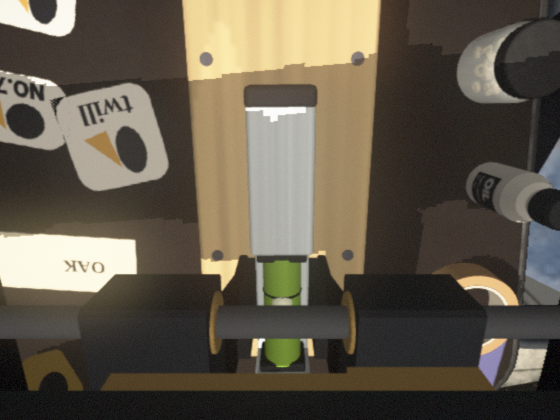

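The held level hangs in line with the board. The board's left edge runs from (187,0) to (204,250) and its right edge from (380,0) to (367,250).

```bash
python3 - <<'E'
from h import *
s,_=st()
l=[atz('w1',u,v,.045) for u,v in[(187,2),(203,230)]];r=[atz('w1',u,v,.045) for u,v in[(380,2),(368,230)]]
print(np.round(l,4),np.round(r,4))
for a in(l,r):
    d=a[0]-a[1];print(np.degrees(np.arctan2(d[1],d[0])))
m0=(l[0]+r[0])/2;m1=(l[1]+r[1])/2;d=m0-m1
print('mid line x at y=-.0282:',m1[0]+d[0]*(-.0282-m1[1])/d[1],np.degrees(np.arctan2(d[1],d[0])))
print('capmid, level top z', atz('w1',280.5,106,.1265-.0253+.038))
plan((.5867,-.0282,.1),85.9)
E
```

```text
t 4.75 p [ 0.5822 -0.0285  0.127 ] F [ 0.37  0.69 -2.06] M [ 0.1  -0.05  0.06] w 0.2768151937204254 gf 29.964150488376617
q [ 0.599  0.351 -0.708  1.739  0.244  1.147 -0.255]
[[ 0.074  0.997 -0.005]
 [ 0.997 -0.074  0.002]
 [ 0.002 -0.005 -1.   ]]
[[ 0.546   0.1056  0.045 ]
 [ 0.5359 -0.025   0.045 ]] [[ 0.6505  0.0972  0.045 ]
 [ 0.6425 -0.0335  0.045 ]]
85.57228357831063
86.50036050405954
mid line x at y=-.0282: 0.5892690185530799 86.03628093742617
capmid, level top z [0.59269616 0.04769464 0.1392    ]
slide [ 0.6  4.6 27. ] rot [-0.005 -0.002 -0.002]
```

send_rows(motion=[{"claw": -1,"slide": [0.5,6,20],"delta_rot": [0,0,0]},{"claw": -1,"slide": [0.5,6,35],"delta_rot": [0,0,0]},{"claw": -1,"slide": [0.5,6,46],"delta_rot": [0,0,0]},{"claw": -1,"slide": [0.5,6,46],"delta_rot": [0,0,0]},{"claw": -1,"slide": [0.5,6,46],"delta_rot": [0,0,0]}])

```text
time: 5.25
position: [0.5888, -0.0281, 0.084]
tool_rot: [-2.3, -2.139, 0.001]
ft_force: [0.6, -0.6, -3.2]
grip_width: 0.272
grip_force: 30.0
```

```bash
python3 - <<'E'
from h import *
st(); plan((.588,-.0282,.0705),85.9)
E
```

```text
t 5.25 p [ 0.5888 -0.0281  0.084 ] F [ 0.62 -0.58 -3.25] M [ 0.05 -0.13  0.04] w 0.2719567332743588 gf 29.96391624212265
q [ 0.573  0.409 -0.689  1.764  0.292  1.073 -0.289]
[[ 0.072  0.997 -0.   ]
 [ 0.997 -0.072 -0.   ]
 [-0.    -0.    -1.   ]]
slide [-0.1 -0.8 13.5] rot [-0.     0.    -0.001]
```

Lower in small steps until it touches.

send_rows(motion=[{"claw": -1,"slide": [0,-0.5,6],"delta_rot": [0,0,0]},{"claw": -1,"slide": [0,-0.5,9],"delta_rot": [0,0,0]},{"claw": -1,"slide": [0,-0.5,11],"delta_rot": [0,0,0]},{"claw": -1,"slide": [0,-0.5,12],"delta_rot": [0,0,0]}])

```text
time: 5.65
position: [0.5887, -0.0284, 0.0719]
tool_rot: [2.301, 2.139, -0.0]
ft_force: [-0.9, 0.5, -3.3]
grip_width: 0.272
grip_force: 30.0
```

send_rows(motion=[{"claw": -1,"slide": [0,0,0.5],"delta_rot": [0,0,0]},{"claw": -1,"slide": [0,0,0.5],"delta_rot": [0,0,0]}])

```text
time: 5.85
position: [0.5888, -0.0283, 0.0716]
tool_rot: [2.301, 2.139, -0.0]
ft_force: [0.4, -0.9, -2.1]
grip_width: 0.271
grip_force: 30.0
```

send_rows(motion=[{"claw": -1,"slide": [0,0,0.7],"delta_rot": [0,0,0]},{"claw": -1,"slide": [0,0,0.7],"delta_rot": [0,0,0]},{"claw": -1,"slide": [0,0,0.7],"delta_rot": [0,0,0]}])

```text
time: 6.15
position: [0.5889, -0.0283, 0.0711]
tool_rot: [2.301, 2.139, 0.0]
ft_force: [-0.6, 0.6, -1.7]
grip_width: 0.273
grip_force: 30.0
```

send_rows(motion=[{"claw": -1,"slide": [0,0,0.6],"delta_rot": [0,0,0]},{"claw": -1,"slide": [0,0,0.6],"delta_rot": [0,0,0]}])

```text
time: 6.35
position: [0.589, -0.0283, 0.0707]
tool_rot: [2.301, 2.139, 0.0]
ft_force: [-1.5, 1.0, 0.8]
grip_width: 0.272
grip_force: 30.0
```

send_rows(motion=[{"claw": -0.3,"slide": [0,0,0],"delta_rot": [0,0,0]},{"claw": -0.2,"slide": [0,0,0],"delta_rot": [0,0,0]},{"claw": 0,"slide": [0,0,0],"delta_rot": [0,0,0]},{"claw": 0.1,"slide": [0,0,0],"delta_rot": [0,0,0]},{"claw": 0.1,"slide": [0,0,0],"delta_rot": [0,0,0]}])

```text
time: 6.85
position: [0.5888, -0.0283, 0.0702]
tool_rot: [2.301, 2.139, 0.0]
ft_force: [0.8, 0.3, 0.9]
grip_width: 0.527
grip_force: 0.0
```

```bash
python3 - <<'E'
from h import *
st(); plan((.598,.125,.16),85.9)
E
```

```text
t 6.85 p [ 0.5888 -0.0283  0.0702] F [0.78 0.34 0.89] M [-0.05 -0.07 -0.03] w 0.527030050710462 gf 0.0
q [ 0.567  0.426 -0.682  1.775  0.305  1.049 -0.298]
[[ 0.073  0.997  0.   ]
 [ 0.997 -0.073 -0.   ]
 [ 0.     0.    -1.   ]]
slide [153.6  -2.  -89.8] rot [ 0.    -0.    -0.001]
```

send_rows(motion=[{"claw": 0.2,"slide": [0,0,-30],"delta_rot": [0,0,0]},{"claw": 0.2,"slide": [0,0,-65],"delta_rot": [0,0,0]},{"claw": 0.2,"slide": [-35,0,-85],"delta_rot": [0,0,0]},{"claw": 0.2,"slide": [-70,0,-85],"delta_rot": [0,0,0]},{"claw": 0.2,"slide": [-70,0,-85],"delta_rot": [0,0,0]}])

```text
time: 7.35
position: [0.5835, -0.1055, 0.1558]
tool_rot: [2.307, 2.126, -0.004]
ft_force: [0.5, -0.3, -0.2]
grip_width: 0.598
grip_force: 0.0
```

send_rows(motion=[{"claw": 0.2,"slide": [0,0,0],"delta_rot": [0,0,0]},{"claw": 0.2,"slide": [0,0,0],"delta_rot": [0,0,0]},{"claw": 0.2,"slide": [0,0,0],"delta_rot": [0,0,0]},{"claw": 0.2,"slide": [0,0,0],"delta_rot": [0,0,0]}])

```text
time: 7.75
position: [0.5837, -0.0968, 0.1551]
tool_rot: [-2.299, -2.141, -0.0]
ft_force: [-0.1, -0.2, -0.2]
grip_width: 0.606
grip_force: 0.0
```

```bash
python3 - <<'E'
from h import *
st(); snap('top','top2')
a=snap('wrist','w2')['color']; print(proj('w2',(.589,-.0283,.077)))
b=cv2.imread('pics/top2.png')[150:290,160:300]
u,v=map(int,proj('w2',(.589,-.0283,.077)))
c=a[max(0,v-90):v+90,max(0,u-60):u+60]; print('crop origin',max(0,u-60),max(0,v-90))
c=cv2.resize(c,None,fx=3.2,fy=3.2,interpolation=cv2.INTER_CUBIC)
d=cv2.resize(a,(400,300)); out=np.zeros((600,800,3),np.uint8); out[:c.shape[0],:c.shape[1]]=c
out[:300,400:]=d; out[300:,400:]=cv2.resize(b,(400,300),interpolation=cv2.INTER_CUBIC)
cv2.imwrite('pics/m2.png',out)
E
```

```text
t 7.75 p [ 0.5837 -0.0968  0.1551] F [-0.08 -0.2  -0.23] M [ 0.01 -0.11  0.04] w 0.6060752331043915 gf 0.0
q [ 0.695  0.332 -0.688  1.694  0.224  1.196 -0.12 ]
[[ 0.071  0.997 -0.   ]
 [ 0.997 -0.071  0.   ]
 [ 0.    -0.    -1.   ]]
(np.float64(282.2445085370391), np.float64(126.65249539873855))
crop origin 222 36
```

View pics/m2.png

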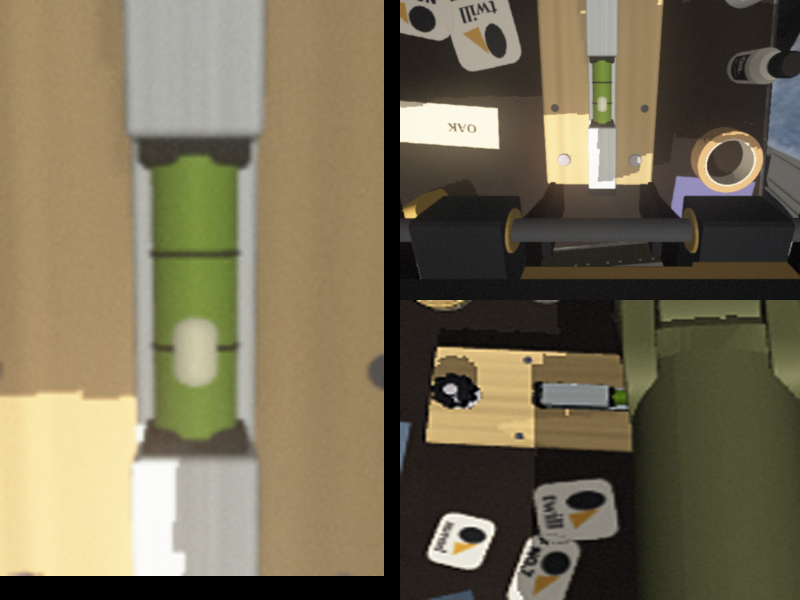

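The crop shows the vial lines at rows 253 and 347, with the bubble spanning rows 318 to 387. The bubble is about 9.5 mm off toward the fixed feet, so the knob end is about 2.84 mm low, or about 2.23 rad clockwise. The level lies along the middle of the board and has been let go.

```bash
python3 - <<'E'
from h import *
plan((.599,.125,.155),86)
E
```

```text
slide [ 2.228e+02 -7.000e-01  2.000e-01] rot [-0.    -0.    -0.002]
```

send_rows(motion=[{"claw": 0.2,"slide": [45,2,0],"delta_rot": [0,0,-0.14]},{"claw": 0.2,"slide": [90,2,0],"delta_rot": [0,0,-0.28]},{"claw": 0.2,"slide": [135,2,0],"delta_rot": [0,0,-0.42]},{"claw": 0.2,"slide": [180,2,0],"delta_rot": [0,0,-0.56]},{"claw": 0.2,"slide": [222,0,0],"delta_rot": [0,0,-0.7]}])

```text
time: 8.35
position: [0.5998, 0.1257, 0.1555]
tool_rot: [1.419, 2.802, 0.001]
ft_force: [0.6, 0.8, -0.1]
grip_width: 0.595
grip_force: 0.0
```

send_rows(motion=[{"claw": 0.2,"slide": [0,0,0],"delta_rot": [0,0,-0.14]},{"claw": 0.2,"slide": [0,0,0],"delta_rot": [0,0,-0.28]},{"claw": 0.2,"slide": [0,0,0],"delta_rot": [0,0,-0.42]},{"claw": 0.2,"slide": [0,0,0],"delta_rot": [0,0,-0.56]},{"claw": 0.2,"slide": [0,0,0],"delta_rot": [0,0,-0.7]}])

```text
time: 8.85
position: [0.5998, 0.1236, 0.1552]
tool_rot: [-0.372, -3.119, 0.0]
ft_force: [0.0, 0.7, -0.6]
grip_width: 0.6
grip_force: 0.0
```

send_rows(motion=[{"claw": 0.2,"slide": [0,0,0],"delta_rot": [0,0,-0.14]},{"claw": 0.2,"slide": [0,0,0],"delta_rot": [0,0,-0.28]},{"claw": 0.2,"slide": [0,0,0],"delta_rot": [0,0,-0.42]},{"claw": 0.2,"slide": [0,0,0],"delta_rot": [0,0,-0.42]},{"claw": 0.2,"slide": [0,0,0],"delta_rot": [0,0,-0.42]}])

```text
time: 9.35
position: [0.5998, 0.1234, 0.1551]
tool_rot: [0.271, -3.13, -0.0]
ft_force: [-0.7, 0.0, -0.4]
grip_width: 0.598
grip_force: 0.0
```

```bash
python3 - <<'E'
from h import *
st(); snap('wrist','w3'); b=snap('top','top3')['color'][140:280,160:320]
a=cv2.imread('pics/w3.png'); out=np.zeros((600,800,3),np.uint8);out[:420,:560]=a
out[420:,560:]=cv2.resize(b,(240,180)); out[420:600,0:240]=cv2.resize(b,(240,180)); 
cv2.imwrite('pics/m3.png',out)
print(proj('w3',(.599,.125,.087))); plan((.599,.125,.078),192)
E
```

```text
t 9.35 p [0.5998 0.1234 0.1551] F [-0.69  0.   -0.39] M [ 0.1  -0.13  0.06] w 0.5976136967881306 gf 0.0
q [ 0.582  0.527 -1.087  1.633  0.483  1.279  1.152]
[[-0.985 -0.172 -0.   ]
 [-0.172  0.985  0.   ]
 [ 0.     0.    -1.   ]]
(np.float64(283.8447149574545), np.float64(240.20956807774718))
slide [ 0.5  1.8 77.2] rot [-0.    -0.    -0.035]
```

View pics/m3.png

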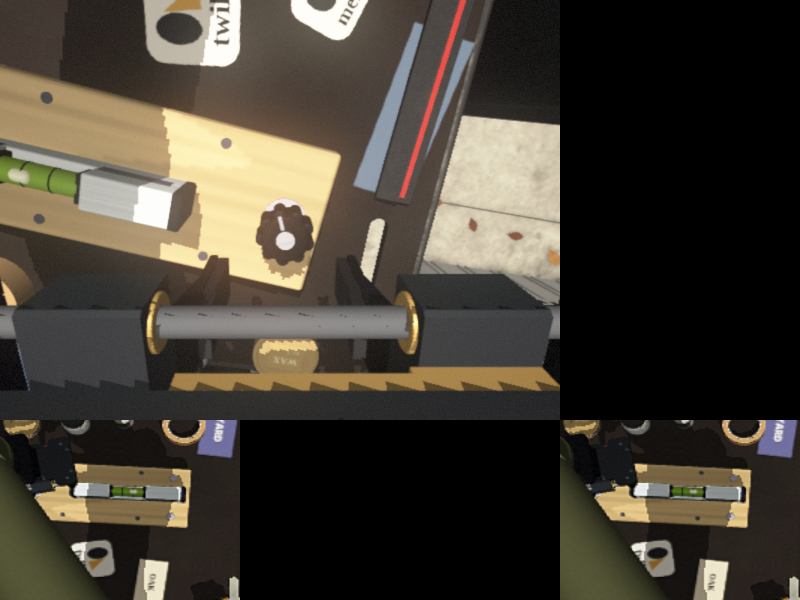

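The wrist view shows the knob top at about (286,240), within 1 mm of where it was predicted. The top view now shows the level with nothing in the way.

```bash
python3 - <<'E'
from h import *
K=atz('w3',285.5,239,.087);print(K); plan((K[0],K[1],.0785),190)
E
```

```text
[0.5980444  0.12586329 0.087     ]
slide [ 1.3  2.8 76.7] rot [-0.    -0.    -0.001]
```

send_rows(motion=[{"claw": 0.2,"slide": [1,2.5,20],"delta_rot": [0,0,0]},{"claw": 0.2,"slide": [1,2.5,45],"delta_rot": [0,0,0]},{"claw": 0.2,"slide": [1,2.5,62],"delta_rot": [0,0,0]},{"claw": 0.2,"slide": [1,2.5,73],"delta_rot": [0,0,0]},{"claw": 0.2,"slide": [1,2.5,76],"delta_rot": [0,0,0]}])

```text
time: 9.95
position: [0.5978, 0.1253, 0.078]
tool_rot: [0.276, -3.128, 0.0]
ft_force: [0.2, 0.2, -0.1]
grip_width: 0.601
grip_force: 0.0
```

send_rows(motion=[{"claw": 0.2,"slide": [0,0,0],"delta_rot": [0,0,0]},{"claw": 0.0,"slide": [0,0,0],"delta_rot": [0,0,0]},{"claw": -0.3,"slide": [0,0,0],"delta_rot": [0,0,0]},{"claw": -0.5,"slide": [0,0,0],"delta_rot": [0,0,0]},{"claw": -0.5,"slide": [0,0,0],"delta_rot": [0,0,0]}], grip_force=25)

```text
time: 10.45
position: [0.5991, 0.125, 0.08]
tool_rot: [-0.275, 3.128, -0.002]
ft_force: [-0.0, -1.4, 3.3]
grip_width: 0.42
grip_force: 25.0
```

```bash
python3 - <<'E'
from h import *
st()
E
```

```text
t 10.45 p [0.5991 0.125  0.08  ] F [-0.04 -1.45  3.26] M [-0.28 -0.09  0.01] w 0.41961224892037685 gf 24.979804689064622
q [ 0.538  0.599 -1.029  1.704  0.556  1.161  1.102]
[[-0.985 -0.175  0.001]
 [-0.175  0.985 -0.001]
 [-0.001 -0.001 -1.   ]]
```

send_rows(motion=[{"claw": -0.5,"slide": [0,0,0],"delta_rot": [0,0,0.12]},{"claw": -0.5,"slide": [0,0,0],"delta_rot": [0,0,0.24]},{"claw": -0.5,"slide": [0,0,0],"delta_rot": [0,0,0.36]},{"claw": -0.5,"slide": [0,0,0],"delta_rot": [0,0,0.48]},{"claw": -0.5,"slide": [0,0,0],"delta_rot": [0,0,0.6]}])

```text
time: 10.95
position: [0.5991, 0.1246, 0.0799]
tool_rot: [0.669, 3.068, -0.002]
ft_force: [-0.4, -3.2, 2.4]
grip_width: 0.419
grip_force: 25.0
```

send_rows(motion=[{"claw": -0.5,"slide": [0,0,0],"delta_rot": [0,0,0.12]},{"claw": -0.5,"slide": [0,0,0],"delta_rot": [0,0,0.24]},{"claw": -0.5,"slide": [0,0,0],"delta_rot": [0,0,0.36]},{"claw": -0.5,"slide": [0,0,0],"delta_rot": [0,0,0.48]},{"claw": -0.5,"slide": [0,0,0],"delta_rot": [0,0,0.6]}])

```text
time: 11.45
position: [0.5991, 0.1242, 0.0799]
tool_rot: [1.545, 2.733, -0.002]
ft_force: [-1.1, -2.4, 3.8]
grip_width: 0.422
grip_force: 25.0
```

send_rows(motion=[{"claw": -0.5,"slide": [0,0,0],"delta_rot": [0,0,0.12]},{"claw": -0.5,"slide": [0,0,0],"delta_rot": [0,0,0.24]},{"claw": -0.5,"slide": [0,0,0],"delta_rot": [0,0,0.36]},{"claw": -0.5,"slide": [0,0,0],"delta_rot": [0,0,0.48]},{"claw": -0.5,"slide": [0,0,0],"delta_rot": [0,0,0.6]}])

```text
time: 11.95
position: [0.5989, 0.1239, 0.0799]
tool_rot: [2.283, 2.154, -0.002]
ft_force: [-1.6, -4.0, 3.5]
grip_width: 0.418
grip_force: 25.0
```

```bash
python3 - <<'E'
from h import *
st()
E
```

```text
t 11.95 p [0.5989 0.1239 0.0799] F [-1.55 -3.96  3.52] M [-0.87 -0.14  0.17] w 0.4178245918504042 gf 24.95807164348662
q [ 0.294  0.457 -0.675  1.712  0.32   1.085 -0.54 ]
[[ 0.058  0.998  0.001]
 [ 0.998 -0.058 -0.003]
 [-0.003  0.001 -1.   ]]
```

send_rows(motion=[{"claw": -0.5,"slide": [0,0,0.5],"delta_rot": [0,0,0.12]},{"claw": -0.5,"slide": [0,0,1],"delta_rot": [0,0,0.24]},{"claw": -0.5,"slide": [0,0,1.5],"delta_rot": [0,0,0.36]},{"claw": -0.5,"slide": [0,0,1.5],"delta_rot": [0,0,0.42]},{"claw": -0.5,"slide": [0,0,1.5],"delta_rot": [0,0,0.42]}])

```text
time: 12.45
position: [0.5989, 0.1238, 0.0798]
tool_rot: [2.679, 1.634, -0.002]
ft_force: [-4.7, -4.6, 11.3]
grip_width: 0.414
grip_force: 25.0
```

send_rows(motion=[{"claw": -0.5,"slide": [0,0,0.5],"delta_rot": [0,0,0]},{"claw": -0.5,"slide": [0,0,0.5],"delta_rot": [0,0,0]},{"claw": -0.5,"slide": [0,0,0.5],"delta_rot": [0,0,0]},{"claw": -0.5,"slide": [0,0,0.5],"delta_rot": [0,0,0]},{"claw": -0.5,"slide": [0,0,0.5],"delta_rot": [0,0,0]}])

```text
time: 12.95
position: [0.599, 0.1238, 0.0797]
tool_rot: [2.678, 1.636, -0.001]
ft_force: [-5.7, -5.2, 13.9]
grip_width: 0.419
grip_force: 24.9
```

send_rows(motion=[{"claw": -0.5,"slide": [0,0,0],"delta_rot": [0,0,0]},{"claw": -0.5,"slide": [0,0,0],"delta_rot": [0,0,0]},{"claw": -0.5,"slide": [0,0,0],"delta_rot": [0,0,0]},{"claw": -0.5,"slide": [0,0,0],"delta_rot": [0,0,0]},{"claw": -0.5,"slide": [0,0,0],"delta_rot": [0,0,0]}])

```text
time: 13.45
position: [0.5989, 0.1238, 0.0797]
tool_rot: [2.678, 1.636, -0.001]
ft_force: [-5.5, -5.3, 14.1]
grip_width: 0.42
grip_force: 24.9
```

```bash
python3 - <<'E'
from h import *
st(); a=snap('top','top4')['color']; w=snap('wrist','w4')['color']
u,v=map(int,proj('top4',(.589,-.0283,.077))); print(u,v)
c=cv2.resize(a[v-15:v+15,u-40:u+40],(800,300),interpolation=cv2.INTER_CUBIC)
out=np.zeros((600,800,3),np.uint8); out[:300]=c; out[300:,:400]=cv2.resize(a,(400,300)); out[300:,400:]=cv2.resize(w,(400,300))
cv2.imwrite('pics/m4.png',out)
E
```

```text
t 13.45 p [0.5989 0.1238 0.0797] F [-5.5  -5.27 14.13] M [-1.24  0.9  -0.07] w 0.41999896297917194 gf 24.94640107266605
q [ 0.235  0.437 -0.597  1.714  0.278  1.075 -0.926]
[[ 0.457  0.89   0.001]
 [ 0.89  -0.457 -0.003]
 [-0.003  0.002 -1.   ]]
244 195
```

View pics/m4.png

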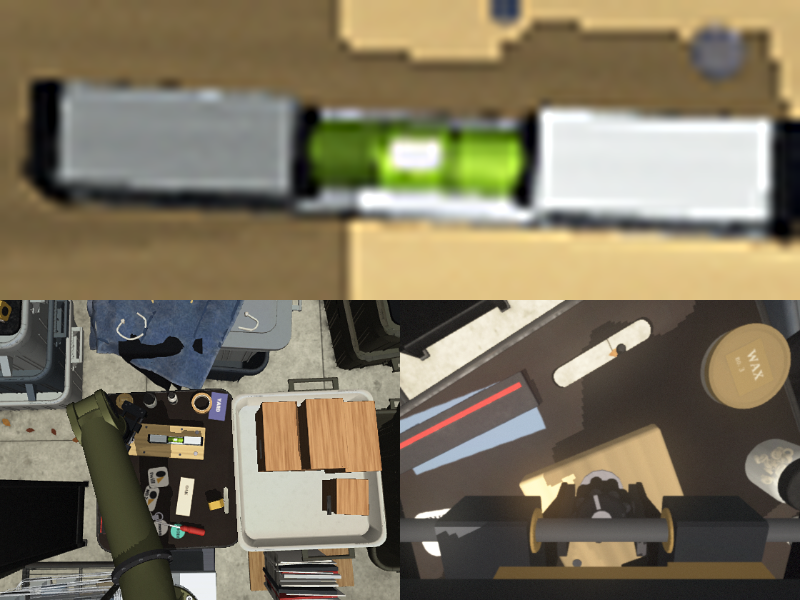

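In the enlarged top view the bubble spans about 390–440 and the vial 308–525, so the bubble is close to centred. The push is 14 N with some sideways load, so I'll ease both.

send_rows(motion=[{"claw": -0.5,"slide": [-0.7,-0.2,-0.4],"delta_rot": [0,0,0]},{"claw": -0.5,"slide": [-1.3,-0.4,-0.8],"delta_rot": [0,0,0]},{"claw": -0.5,"slide": [-1.3,-0.4,-0.8],"delta_rot": [0,0,0]},{"claw": -0.5,"slide": [-1.3,-0.4,-0.8],"delta_rot": [0,0,0]},{"claw": -0.5,"slide": [-1.3,-0.4,-0.8],"delta_rot": [0,0,0]}])

```text
time: 14.05
position: [0.5986, 0.1237, 0.0798]
tool_rot: [2.678, 1.637, 0.002]
ft_force: [-2.0, -3.3, 8.0]
grip_width: 0.417
grip_force: 25.0
```

send_rows(motion=[{"claw": -0.5,"slide": [0,0,0],"delta_rot": [0,0,0]},{"claw": -0.5,"slide": [0,0,0],"delta_rot": [0,0,0]},{"claw": -0.5,"slide": [0,0,0],"delta_rot": [0,0,0]},{"claw": -0.5,"slide": [0,0,0],"delta_rot": [0,0,0]},{"claw": -0.5,"slide": [0,0,0],"delta_rot": [0,0,0]}])

```text
time: 14.55
position: [0.5986, 0.1237, 0.0798]
tool_rot: [2.678, 1.637, 0.002]
ft_force: [-1.8, -3.3, 7.8]
grip_width: 0.415
grip_force: 25.0
```

```bash
python3 - <<'E'
from h import *
st(); a=snap('top','top5')['color'].astype(int)
for r in range(192,199): print(r,[ '%d,%d,%d'%tuple(p) for p in a[r,233:259]])
E
```

```text
t 14.55 p [0.5986 0.1237 0.0798] F [-1.8  -3.28  7.79] M [-0.78  0.06 -0.12] w 0.41451171015886373 gf 24.957601921632886
q [ 0.237  0.435 -0.598  1.717  0.276  1.072 -0.924]
[[ 0.456  0.89   0.003]
 [ 0.89  -0.456 -0.002]
 [-0.     0.003 -1.   ]]
192 ['74,72,71', '13,8,9', '5,23,16', '12,89,61', '12,88,59', '35,94,74', '37,93,74', '36,91,71', '34,90,70', '26,45,37', '67,106,90', '64,103,87', '69,102,88', '66,95,82', '112,126,115', '115,130,119', '112,105,102', '116,119,112', '111,115,106', '156,151,145', '158,150,145', '158,152,146', '148,139,133', '32,26,25', '26,20,19', '253,250,247']
193 ['71,70,68', '20,15,17', '17,78,56', '23,104,76', '22,103,72', '21,101,72', '18,99,70', '18,98,72', '20,102,74', '21,98,69', '46,140,106', '56,135,112', '50,128,103', '49,121,99', '28,126,91', '17,121,84', '5,47,33', '16,106,72', '17,104,72', '14,97,68', '11,92,63', '15,100,68', '6,65,45', '20,18,17', '28,23,23', '250,250,246']
194 ['52,48,48', '17,29,26', '23,113,81', '28,113,82', '27,110,81', '24,107,78', '26,109,78', '23,105,75', '31,138,100', '32,113,86', '194,220,220', '212,238,239', '208,235
[... 895 characters left out ...]
40']
197 ['29,26,25', '19,12,13', '6,32,24', '17,84,58', '14,83,58', '15,81,59', '12,81,56', '10,78,53', '12,79,55', '38,197,144', '32,164,124', '60,201,163', '62,207,167', '107,217,192', '47,210,157', '31,152,111', '48,167,130', '58,217,168', '66,226,177', '66,225,179', '69,228,182', '75,238,192', '53,185,144', '19,29,24', '100,97,96', '245,244,241']
198 ['26,25,25', '19,15,16', '4,19,14', '33,76,59', '28,62,49', '30,63,49', '29,63,49', '62,86,73', '43,82,65', '54,167,123', '52,170,127', '49,171,125', '52,173,128', '37,169,121', '42,177,129', '36,135,99', '39,134,101', '36,177,130', '39,181,133', '39,180,132', '39,183,132', '44,193,144', '21,98,71', '19,17,16', '122,119,115', '245,245,243']
```

send_rows(motion=[{"claw": -0.5,"slide": [-0.6,0.1,0.35],"delta_rot": [0,0,0]},{"claw": -0.5,"slide": [-0.6,0.1,0.35],"delta_rot": [0,0,0]},{"claw": -0.5,"slide": [-0.6,0.1,0.35],"delta_rot": [0,0,0]},{"claw": -0.5,"slide": [-0.6,0.1,0.35],"delta_rot": [0,0,0]},{"claw": -0.5,"slide": [-0.6,0.1,0.35],"delta_rot": [0,0,0]}])

```text
time: 15.1
position: [0.5986, 0.1236, 0.0798]
tool_rot: [2.678, 1.637, 0.003]
ft_force: [-1.3, -1.8, 9.4]
grip_width: 0.411
grip_force: 25.0
```

send_rows(motion=[{"claw": -0.5,"slide": [0,0,0],"delta_rot": [0,0,0]},{"claw": -0.5,"slide": [0,0,0],"delta_rot": [0,0,0]},{"claw": -0.5,"slide": [0,0,0],"delta_rot": [0,0,0]},{"claw": -0.5,"slide": [0,0,0],"delta_rot": [0,0,0]},{"claw": -0.5,"slide": [0,0,0],"delta_rot": [0,0,0]}])

```text
time: 15.6
position: [0.5986, 0.1236, 0.0798]
tool_rot: [2.678, 1.637, 0.003]
ft_force: [-2.0, -2.0, 9.4]
grip_width: 0.417
grip_force: 25.0
```

send_rows(motion=[{"claw": -0.5,"slide": [0,0,0],"delta_rot": [0,0,0]},{"claw": -0.5,"slide": [0,0,0],"delta_rot": [0,0,0]},{"claw": -0.5,"slide": [0,0,0],"delta_rot": [0,0,0]},{"claw": -0.5,"slide": [0,0,0],"delta_rot": [0,0,0]},{"claw": -0.5,"slide": [0,0,0],"delta_rot": [0,0,0]}])

```text
time: 16.1
position: [0.5986, 0.1236, 0.0798]
tool_rot: [2.678, 1.637, 0.003]
ft_force: [-1.6, -2.2, 8.6]
grip_width: 0.418
grip_force: 25.0
```

```bash
python3 - <<'E'
from h import *
st(); a=snap('top','top6')['color']; s=snap('side','side6')['color']
u,v=map(int,proj('side6',(.589,-.0283,.077))); print(u,v)
out=np.zeros((600,800,3),np.uint8)
out[:300]=cv2.resize(a[185:205,220:273],(800,300),interpolation=cv2.INTER_NEAREST)
out[300:]=cv2.resize(s[v-38:v+37,u-70:u+130-70+0 if 0 else u+130],(800,300),interpolation=cv2.INTER_CUBIC)
cv2.imwrite('pics/m6.png',out)
E
```

```text
t 16.1 p [0.5986 0.1236 0.0798] F [-1.61 -2.25  8.56] M [-0.65  0.08 -0.1 ] w 0.41825135830258825 gf 24.955740342848003
q [ 0.238  0.435 -0.598  1.718  0.276  1.071 -0.923]
[[ 0.456  0.89   0.003]
 [ 0.89  -0.456 -0.001]
 [ 0.001  0.003 -1.   ]]
266 216
```

View pics/m6.png

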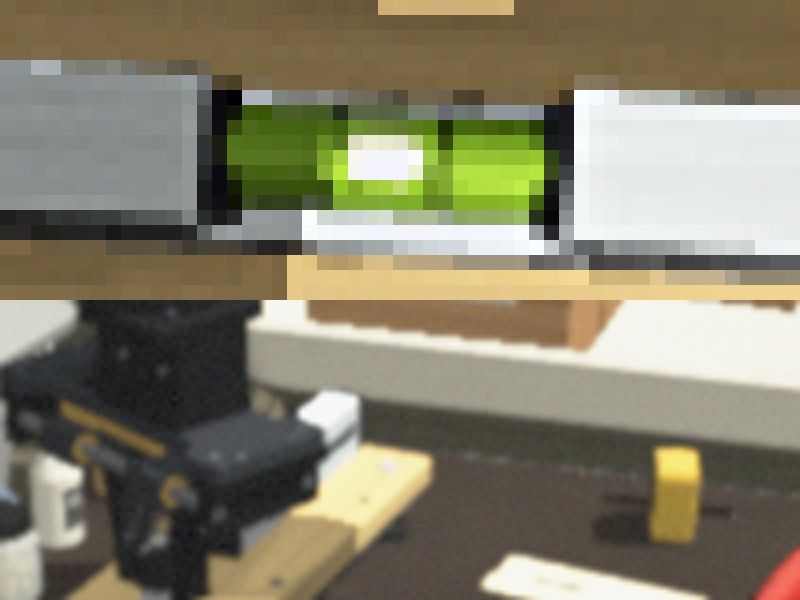

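In this crop the vial lines are at about columns 340 and 445 and the bubble spans about 345–425, so it sits between the lines within 0.5 mm. That agrees with the 2.22 rad turned. I'll add a last trim to the push, let it settle, and hand in.

send_rows(motion=[{"claw": -0.5,"slide": [-0.3,0,0.12],"delta_rot": [0,0,0]},{"claw": -0.5,"slide": [-0.3,0,0.12],"delta_rot": [0,0,0]},{"claw": -0.5,"slide": [-0.3,0,0.12],"delta_rot": [0,0,0]},{"claw": -0.5,"slide": [-0.3,0,0.12],"delta_rot": [0,0,0]},{"claw": -0.5,"slide": [-0.3,0,0.12],"delta_rot": [0,0,0]}])

```text
time: 16.7
position: [0.5986, 0.1236, 0.0798]
tool_rot: [2.678, 1.637, 0.004]
ft_force: [-1.7, -1.6, 8.8]
grip_width: 0.416
grip_force: 25.0
```

send_rows(motion=[{"claw": -0.5,"slide": [0,0,0],"delta_rot": [0,0,0]},{"claw": -0.5,"slide": [0,0,0],"delta_rot": [0,0,0]},{"claw": -0.5,"slide": [0,0,0],"delta_rot": [0,0,0]},{"claw": -0.5,"slide": [0,0,0],"delta_rot": [0,0,0]},{"claw": -0.5,"slide": [0,0,0],"delta_rot": [0,0,0]}])

```text
time: 17.2
position: [0.5986, 0.1236, 0.0798]
tool_rot: [2.678, 1.637, 0.004]
ft_force: [-1.5, -2.1, 9.4]
grip_width: 0.418
grip_force: 25.0
```

send_rows(motion=[{"claw": -0.5,"slide": [0,0,0],"delta_rot": [0,0,0]},{"claw": -0.5,"slide": [0,0,0],"delta_rot": [0,0,0]},{"claw": -0.5,"slide": [0,0,0],"delta_rot": [0,0,0]},{"claw": -0.5,"slide": [0,0,0],"delta_rot": [0,0,0]},{"claw": -0.5,"slide": [0,0,0],"delta_rot": [0,0,0]}])

```text
time: 17.7
position: [0.5986, 0.1236, 0.0798]
tool_rot: [2.678, 1.637, 0.004]
ft_force: [-1.5, -1.6, 8.9]
grip_width: 0.42
grip_force: 25.0
```

```bash
python3 - <<'E'
from h import *
s,_=st(); a=snap('top','top7')['color'].astype(int); print([int(p[0]) for p in a[195,240:252]])
if 8<s['ft_force'][2]<12: print(ctrl.close_job())
E
```

```text
t 17.7 p [0.5986 0.1236 0.0798] F [-1.48 -1.59  8.94] M [-0.6   0.09 -0.06] w 0.4197212412790055 gf 24.955520136281848
q [ 0.238  0.435 -0.598  1.718  0.276  1.071 -0.923]
[[ 0.456  0.89   0.003]
 [ 0.89  -0.456 -0.001]
 [ 0.001  0.003 -1.   ]]
[28, 42, 64, 239, 250, 248, 249, 255, 74, 33, 49, 47]
the job is handed in; nothing more can be done
None
```

The job is handed in at 17.7 s: the level lies along the middle of the board, let go; the knob is turned about 2.2 rad clockwise and the bubble sits between the lines, centred to about 0.5 mm; the gripper still holds the knob, pressing down with about 9 N.

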